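Weigh the token basket on the sprung counter scale

ROBOT

A 6-joint arm with a two-finger parallel gripper is mounted at the origin on the work surface. World frame = base frame: x ahead of the robot, y to its left, z up, the work surface at z = 0. Lengths are in m, angles in rad, forces in N, time in s.
With the tool pointing down it reaches from about 0.3 to 0.775 m from the base axis. Payload 14.6 kg.
Tool frame: the origin (TCP) lies on the centre line of the jaws, within the pads' length; the fingertips stand 25 mm ahead of it and the grasp point (between the pads) lies 6 mm ahead of it (ctrl.tip_reach is the distance from the TCP to the fingertips, in m); z points along the fingers, y is the line along which they close (so a half turn about z gives the same grasp; the last joint's range is limited). The gripper opens to 94 mm and grips with 3 to 60 N. Pads are 16 mm wide; open, the fingers measure 119 mm over their backs; the gripper's body (75 mm by 177 mm) begins 78 mm behind the grasp point.
Start: joints at [-0.067, 0.3, 1.521, -0, 1.321, -0.067], TCP at [0.55, -0, 0.23] pointing down, gripper open.
Joint ranges: [-3.03, 3.03], [-0.79, 2.21], [0.23, 2.52], [-1.04, 4.18], [0, 3.07], [-2.55, 2.55]. Speed limits (rad/s): [2.22, 2.22, 2.57, 3.14, 3.14, 3.14].

INTERFACE

Orientations are given as [roll, pitch, yaw] about the fixed x, y, z axes, in that order (R = Rz(yaw) Ry(pitch) Rx(roll)).
In Python, from station import ctrl gives the robot as it stands. The module is installed in compiled form; this text tells all that it offers.
- The arm moves only by the tool apply_moves, never from a script. Its argument "deltas" is a list of rows, each a list of 7 numbers: the closure in counts, from 0 (fully open) to 255 (shut), then the shift along the world's x, y, z in cm, then the turn, a rotation vector about the world's x, y, z in rad. In form: [[jaw, tx, ty, tz, ax, ay, az], ...]. A call has 1 to 10 rows; each row shifts and turns the commanded pose from where the row before left it; what a row does not reach is not made up. A row lasts 1/10 s, in which the tool goes at most 50 mm and 8.59 degrees, less where a joint would pass 70% of its speed; a pose out of reach is approached as far as the arm can. A call with a gripper value outside its range is refused whole. The fingers move at their own pace and stop on an object; "grip_force" is the grip in N (left out, the last holds). Time passes only in rows, so rows that do not move let the fingers close. It gives the time, the measured TCP pose, the force, the opening and the grip force at its end, in the units of the state.
- ctrl.get_obs(): the state, without advancing time (a new reading comes with each control period).
- ctrl.camera(name): name is "scene" or "side" or "wrist"; returns a dict with "img" (400x640x3 uint8, red, green, blue), "K" (3x3 intrinsics, pixels), "pose" (4x4, takes a point from camera to world coordinates); the wrist camera has in their place "hand_eye" (4x4, takes a point from camera to tool coordinates, whose origin is the TCP and whose axes are the flange's). Camera axes: x right, y up, looking along -z (the intrinsics and any distortion apply to the point x, -y, -z); pixel columns grow to the right and rows downward; lengths in m; the calibration is good to about 2 mm. A picture is of the moment at which its call begins: read the wrist's pose just before it. There is no depth.
- ctrl.hand_in(): hands the job in; it is judged then, once.
The state is a dict: "time_s": time; "qpos": joint angles; "joint_vel": joint speeds; "tau": joint torques, N m; "ee_pos": TCP position; "eef_rot": TCP orientation; "force": force on the tool from outside, world axes, zero at the start; "moment": the same for the moment, N m; "grip_width": finger opening in m; "grip_force": force on a finger pad.
Only numpy, scipy, OpenCV 4.12 (cv2) and the standard library are available. Lean on these libraries where they do the work, as an engineer would, in place of code of your own. Each camera call takes 0.05 s, during which the arm holds its last target. There are 200 camera calls.

TASK

Weigh the wire basket of laundry tokens: pick it up by its upright wooden grip, bring its wire bail over the hook at the end of the scale's sprung arm, and ease it down slowly and gently, keeping hold until the arm has sunk and settled and carries the whole weight. Then let go, so that the arm neither drops nor bounces, and leave the basket hanging freely and at rest in the hook; keep the basket upright all the time and leave everything else on the table where it is.

Things in the scene. Friction and masses are not known exactly. Their poses are not given: they have to be found in the camera images.
- scale: Counter scale, fixed to the table: grey base plate 150 x 130 x 16 mm, steel post, white dial at the pivot. Origin on the table straight under the arm's pivot (pivot 200 mm up); z up. The sprung arm runs from the pivot towards the scale's own -x; the post stands 35 mm behind the pivot (+x).
- scale_arm (a joint): Sprung arm's pitch, rad: 0 unloaded, on its top stop (arm slopes 0.20 rad up to its tip); grows as it sinks; bottom stop 0.62. Spring 3.8 N m/rad: about 79 N/m at the hook, which sinks some 13 mm per newton hung on it. Lightly damped: a load let go too high or low bounces. Limits: 0.8 rad/s (0.18 m/s at the hook), once let go 0.3 rad/s (7 cm/s).
- hook_seat (a point): Where the centre of the bail's wire lies when seated in the upward-opening V hook (45 degree flanks, 14 mm to either side) at the arm's end, 220 mm from the pivot. The arm is a round steel bar, 10 mm thick, along this point's x, which points from the tip to the pivot. Lowest underside of the V: 16 mm below the seat. On the pivot side the bar's top is 8 mm above the seat.
- basket: Wire basket of brass tokens, 100 mm (x) by 120 mm (y), rim 55 mm high, with rigid bail and grip, 200 mm tall in all; loose, 0.25 to 0.75 kg (differs each time), centre of mass on its z axis. Symmetrical front to back. Origin at the centre of its underside, z up. Never press it on the scale with over 25 N.
- basket_grip (a point): Centre of the basket's grip: an upright square wooden stem, 18 x 18 mm in cross-section (sides along the basket's x and y) and 65 mm tall, 167.5 mm above the basket's underside. Axes as the basket's.
- basket_bail (a point): Peak of the rigid bail, at its wire's centre, 125 mm above the underside, 42.5 mm below basket_grip. 6 mm wire loop in the basket's y-z plane, 100 mm wide at 108 mm height, rising gently to this peak. It crosses the arm when basket x lies along the arm (either way round); the arm's tip enters between bail and rim (67 mm) along x.
- softener_jar: Bystander: white jar, 68 mm across, 110 mm tall, origin at the centre of its underside; stands near the basket.
- detergent: Bystander: white bottle, 84 mm across, 210 mm tall; origin at the centre of its underside.
- dosing_cup: Bystander: white plastic cup, 70 mm across, 60 mm tall; origin under its centre.
- lint_brush: Bystander: hand brush lying on the table along its x axis; origin under its middle.
- stain_soap: Bystander: white block of soap 90 x 60 x 30 mm; origin under its centre.
- stain_spray: Bystander: aluminium can, 58 mm across, 170 mm tall; origin under its centre.
- dryer_ball_tin: Bystander: round steel tin, 90 mm across, 50 mm tall; origin under its centre.
- hook_tip (a point): Highest point of the arm's upturned free tip (rounded, 10 mm thick): 14 mm beyond the seat, away from the pivot, and 12 mm above it. The metal ends 5 mm further out.
Not all that is in view belongs to the job. Leave any pink or red look-alike of the basket alone.

How it is judged:
By the outcome, as a careful person would: the job done as asked, in the order asked, and still so for the second after the job is handed in, with the robot touching nothing.
It also fails if it takes over 58 s, if anything falls off the work surface, if the arm or the gripper's body presses on something with over 40 N, if the wrist force passes 120 N, or if a joint passes its speed limit or range.

## Working session

There is one attempt and no reset: what is moved stays moved. The work goes in short steps, Python scripts to look and compute and a tool call to move; the robot and the scene stay as the last step left them, time stands still between calls to the robot, and variables do not carry over. Pictures are saved under pics/ and viewed, at most 10 in all, crops included, and the job is handed in when it is done.

Besides the shell and the picture viewer there is one more tool, called after ">>>" by a JSON object that holds its "method" and its "body", one argument or row to a line. apply_moves: Moves the arm, as the interface text tells. Its arguments: {"type":"object","properties":{"deltas":{"type":"array"},"grip_force":{"type":"number"}},"required":["deltas"]}

```bash
mkdir -p pics; cat > h.py <<'E'
import numpy as np, cv2
from station import ctrl
from scipy.spatial.transform import Rotation as R
def ray(c,u,v,T=None):
    K=c["K"];T=c["pose"] if T is None else T
    d=np.linalg.inv(K)@[u,v,1.]
    d=np.array([d[0],-d[1],-d[2]]);d=T[:3,:3]@d
    return T[:3,3],d/np.linalg.norm(d)
def plane(o,d,z): return o+d*(z-o[2])/d[2]
def tri(rs):
    A=np.zeros((3,3));b=np.zeros(3)
    for o,d in rs:
        P=np.eye(3)-np.outer(d,d);A+=P;b+=P@o
    x=np.linalg.solve(A,b)
    return x,[float(np.linalg.norm((np.eye(3)-np.outer(d,d))@(x-o))) for o,d in rs]
def proj(c,p,T=None):
    T=c["pose"] if T is None else T
    q=np.linalg.inv(T)@np.r_[p,1];k=c["K"]@[q[0],-q[1],-q[2]]
    return k[:2]/k[2]
def save(n,im): cv2.imwrite(f"pics/{n}.png",im[:,:,::-1])
E
python3 - <<'E'
from h import *
o=ctrl.get_obs();print(o["time_s"],o["ee_pos"],o["eef_rot"],o["force"],ctrl.tip_reach)
for n in("scene","side","wrist"):
    c=ctrl.camera(n);save(n+"0",c["img"]);np.savez(n+"0",**{k:v for k,v in c.items() if v is not None and k!="name"})
    print(n,c["K"].tolist(),np.round(c.get("pose",c.get("hand_eye")),3).tolist(),[k for k in c])
E
```

```text
0.0 [ 5.49759706e-01 -8.48048931e-06  2.29897839e-01] [-3.14043911e+00 -8.42548612e-05  1.57074373e+00] [ 0.7294623   0.33292    -0.42920621] 0.025
scene [[401.6452529570978, 0.0, 325.5099611618222], [0.0, 401.6452529570978, 196.51563585828816], [0.0, 0.0, 1.0]] [[0.887, -0.387, 0.251, 0.867], [0.461, 0.722, -0.516, -0.677], [0.018, 0.574, 0.819, 1.264], [0.0, 0.0, 0.0, 1.0]] ['img', 'K', 'pose']
side [[483.6889570840208, 0.0, 311.07748317757483], [0.0, 483.6889570840208, 191.3790534112199], [0.0, 0.0, 1.0]] [[0.98, 0.075, -0.183, 0.254], [-0.196, 0.486, -0.851, -1.225], [0.026, 0.87, 0.492, 0.856], [0.0, 0.0, 0.0, 1.0]] ['img', 'K', 'pose']
wrist [[276.8514511229848, 0.0, 316.4647572716352], [0.0, 276.8514511229848, 199.7898820421659], [0.0, 0.0, 1.0]] [[0.0, 0.964, 0.266, 0.077], [1.0, -0.0, -0.0, 0.001], [-0.0, 0.266, -0.964, -0.156], [0.0, 0.0, 0.0, 1.0]] ['img', 'K', 'hand_eye']
```

View pics/scene0.png

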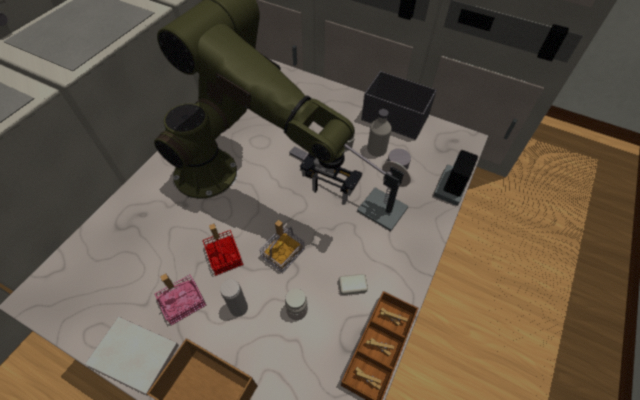

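View pics/side0.png

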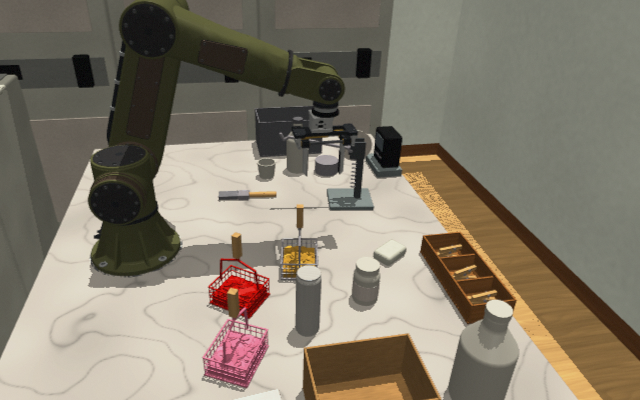

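Scene view: the target basket (gold tokens) is near (282,250), with its grip top near (279,225). The scale base is near (384,208). In the side view the basket is at (299,258), its grip at (300,215), and the scale base at (350,198). Next I'll zoom in on both.

```bash
python3 - <<'E'
from h import *
a=np.load("scene0.npz")["img"];b=np.load("side0.npz")["img"]
f=lambda i,x,y,w,h,s:cv2.resize(i[y:y+h,x:x+w],None,fx=s,fy=s,interpolation=cv2.INTER_CUBIC)
save("crop0",np.hstack([f(a,250,130,170,150,2.35)[:350,:399],f(b,255,110,170,180,2.35)[:350,:399]]) if 0 else np.hstack([f(a,250,120,160,200,2.5),f(b,250,110,160,200,2.5)]))
E
```

```text
(no output)
```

View pics/crop0.png

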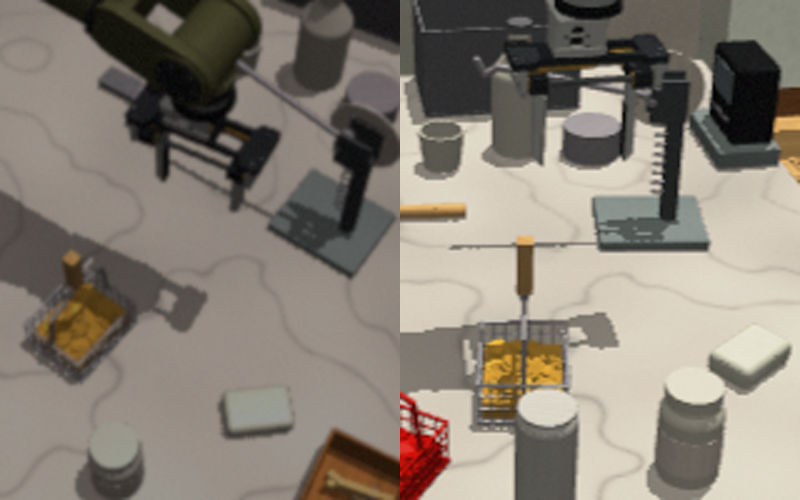

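View pics/wrist0.png

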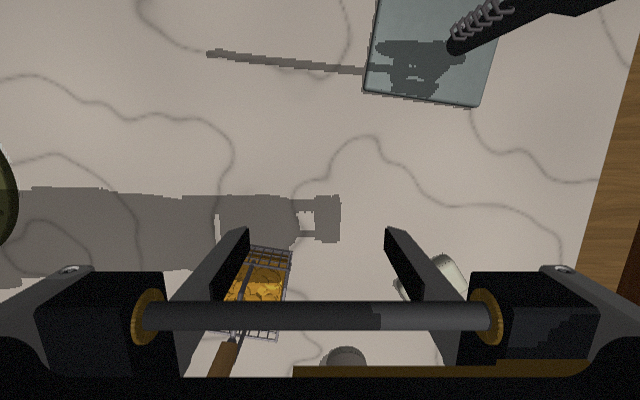

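The zoomed crops show the basket grip top at side (299.6,206) and scene (279,222). The bail is edge-on to the side camera, so basket x lies close to world x. The scale arm runs from the post to a tip near side (281,136), and the robot hides it in the scene view. In the wrist view the basket is at (260,290), low and partly hidden. I'll triangulate the grip.

```bash
python3 - <<'E'
from h import *
cs={n:dict(np.load(n+"0.npz")) for n in("scene","side")}
roi={"scene":(270,215,20,24),"side":(290,200,20,30)}
ends={}
for n,(x,y,w,h) in roi.items():
    im=cs[n]["img"][y:y+h,x:x+w].astype(int)
    m=(im[...,0]-im[...,2]>45)&(im[...,0]-im[...,1]>18)
    v,u=np.nonzero(m);print(n,len(u),u.min()+x,u.max()+x,v.min()+y,v.max()+y)
    # print rows
    for r in range(h):
        k=np.nonzero(m[r])[0]
        if len(k):print(r+y,k.min()+x,k.max()+x,end="; ")
    print()
P={}
for nm,s,d in (("top",(278.8,222.5),(299.6,206.5)),("bot",(280.2,235),(299.8,228))):
    print(nm,tri([ray(cs["scene"],*s),ray(cs["side"],*d)]))
# gold tokens centre on z=.03
for n,(x,y,w,h) in {"scene":(255,225,55,50),"side":(275,240,50,40)}.items():
    im=cs[n]["img"][y:y+h,x:x+w].astype(int)
    m=(im[...,0]-im[...,2]>60)&(im[...,0]-im[...,1]<60)
    v,u=np.nonzero(m);print(n,u.mean()+x,v.mean()+y,plane(*ray(cs[n],u.mean()+x,v.mean()+y),.04))
c=cs["side"]
print("tip ray with base? ",plane(*ray(c,281,136),.24), plane(*ray(c,281,136),.23))
for uv in ((336,189),(331,210),(373,209),(369,189)): print("base",plane(*ray(c,*uv),.016))
E
```

```text
scene 73 275 289 220 238
220 278 279; 221 277 280; 222 276 281; 223 275 281; 224 276 281; 225 277 280; 226 278 279; 233 284 285; 234 282 286; 235 281 287; 236 281 288; 237 280 289; 238 280 289; 
side 129 296 303 204 226
204 297 302; 205 296 303; 206 296 303; 207 296 303; 208 297 302; 209 297 302; 210 297 302; 211 297 302; 212 297 301; 213 297 301; 214 297 301; 215 297 301; 216 297 301; 217 297 301; 218 297 301; 219 297 301; 220 297 301; 221 297 301; 222 297 301; 223 297 301; 224 297 301; 225 297 301; 226 297 301; 
top (array([ 0.45542875, -0.15777071,  0.19634266]), [0.0015635649710531725, 0.0015635649710530675])
bot (array([ 0.45726392, -0.16307621,  0.13083393]), [0.0031447290243317473, 0.003144729024331815])
scene 281.85851318944844 249.12230215827338 [ 0.46098209 -0.16867645  0.04      ]
side 297.17979452054794 257.1027397260274 [ 0.44794562 -0.16687973  0.04      ]
tip ray with base?  [0.45919472 0.21579206 0.24      ] [0.46252476 0.2391554  0.23      ]
base [0.65914287 0.23462589 0.016     ]
base [0.6082527  0.09802381 0.016     ]
base [0.74882214 0.08231718 0.016     ]
base [0.77669063 0.21663166 0.016     ]
```

>>> {"method": "apply_moves", "body": {
  "deltas": [
    [0,0,0,4,0,0,0],
    [0,-1,-1,4,0,0,0],
    [0,-1,-1,4,0,0,0],
    [0,-1,-1,4,0,0,0],
    [0,-1,-2,3,0,0,0],
    [0,-1,0,0,0,0,0],
    [0,0,0,0,0,0,0],
    [0,0,0,0,0,0,0]
  ]
}}

```text
time_s: 0.95
ee_pos: [0.5, -0.0497, 0.4192]
eef_rot: [-3.14, -0.0, 1.571]
force: [0.4, 0.2, 0.4]
grip_width: 0.0942
grip_force: 0.0
```

```bash
python3 - <<'E'
from h import *
o=ctrl.get_obs();print(o["time_s"],o["ee_pos"],o["eef_rot"])
T=np.eye(4);T[:3,:3]=R.from_euler("xyz",o["eef_rot"]).as_matrix();T[:3,3]=o["ee_pos"]
c=ctrl.camera("wrist");c["pose"]=T@c["hand_eye"];np.savez("wrist1",**c);save("wrist1",c["img"])
E
```

```text
0.95 [ 0.49997588 -0.04968126  0.41917236] [-3.13972188e+00 -4.18441148e-04  1.57091695e+00]
```

>>> {"method": "apply_moves", "body": {
  "deltas": [
    [0,0,-4,-1,0,0,0],
    [0,-1,-5,-1,0,0,0],
    [0,-1,-5,-1,0,0,0],
    [0,-1,-5,-1,0,0,0],
    [0,-1,-5,-1,0,0,0],
    [0,0,-2,0,0,0,0],
    [0,0,0,0,0,0,0],
    [0,0,0,0,0,0,0]
  ]
}}

```text
time_s: 1.8
ee_pos: [0.4618, -0.302, 0.371]
eef_rot: [-3.14, -0.001, 1.571]
force: [-0.9, 0.9, 0.1]
grip_width: 0.0941
grip_force: 0.0
```

```bash
python3 - <<'E'
from h import *
o=ctrl.get_obs();print(o["time_s"],o["ee_pos"],o["eef_rot"])
T=np.eye(4);T[:3,:3]=R.from_euler("xyz",o["eef_rot"]).as_matrix();T[:3,3]=o["ee_pos"]
c=ctrl.camera("wrist");c["pose"]=T@c["hand_eye"];np.savez("wrist2",**c)
A=np.load("wrist1.npz")["img"]
for n in("scene","side"):
    d=ctrl.camera(n);np.savez(n+"2",**d)
    if n=="scene":s=d["img"]
    else: e=d["img"]
f=lambda i,x,y,w,h,k:cv2.resize(i[y:y+h,x:x+w],None,fx=k,fy=k,interpolation=cv2.INTER_CUBIC)
top=np.hstack([A[:,140:540][:300],c["img"][:300,120:520]])
bot=np.hstack([f(s,310,110,133,100,3)[:,:399],f(e,260,110,133,100,3)[:,:399]])
bot=np.pad(bot,((0,0),(0,2),(0,0)))
save("m2",np.vstack([top,bot]))
E
```

```text
1.8 [ 0.46183546 -0.30200246  0.37099293] [-3.14035719e+00 -1.16716085e-03  1.57081389e+00]
```

View pics/m2.png

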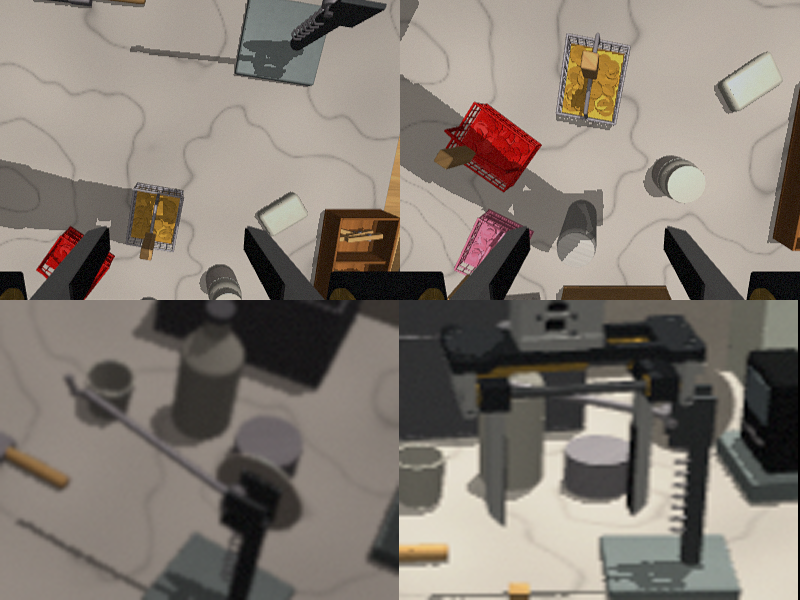

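Top left (wrist1): the basket is partly visible and the hook is out of frame. Top right (wrist2): the basket rim corners are near full-image (288,35), (350,45), (335,127) and (277,118), with the grip top near (311,58). Bottom left (scene): hook tip near (334,136) with a clear view along the arm. In the side view the gripper covers part of the arm, so I'll use side0 for the tip.

```bash
python3 - <<'E'
from h import *
L=lambda n:dict(np.load(n+".npz"))
w=L("wrist2");s=L("scene2");d=L("side0")
im=w["img"].astype(int)
# grip top in wrist2: orange-brown
print("rim");q=[plane(*ray(w,*uv),.055) for uv in((288,35),(350,45),(335,127),(277,118))]
for p in q:print(np.round(p,4))
print("center",np.mean(q,0),"sides",[np.linalg.norm(q[i]-q[i-3])for i in range(4)])
e=(q[3]-q[0])+(q[2]-q[1]);print("yaw from long sides (y axis -> -)",np.arctan2(-e[1],-e[0])-np.pi/2)
e=(q[1]-q[0])+(q[2]-q[3]);print("yaw from short",np.arctan2(e[1],e[0]))
for uv in ((311,58),):
  print("griptop",plane(*ray(w,*uv),.2),tri([ray(w,*uv),ray(s,278.8,222.5),ray(d,299.6,206)]))
print("tip",tri([ray(s,334.2,136.5),ray(d,281.2,135)]))
f=lambda i,x,y,w,h,k:cv2.resize(i[y:y+h,x:x+w],None,fx=k,fy=k,interpolation=cv2.INTER_CUBIC)
a=f(s["img"],320,125,80,80,5);b=f(d["img"],270,120,80,60,5);cc=f(w["img"],260,20,100,120,4)
top=np.hstack([a,b[:,:400]][:2]) if 0 else None
out=np.zeros((600,800,3),np.uint8);out[:400,:400]=a;out[:300,400:]=b;out[300:,400:]=f(w["img"],265,15,100,75,4)
save("m3",out)
E
```

```text
rim
[ 0.4195 -0.0953  0.055 ]
[ 0.5141 -0.1089  0.055 ]
[ 0.4933 -0.2304  0.055 ]
[ 0.3983 -0.2162  0.055 ]
center [ 0.45629713 -0.16272912  0.055     ] sides [np.float64(0.09557854560856455), np.float64(0.12324206810259031), np.float64(0.09611686419275307), np.float64(0.12277528569614926)]
yaw from long sides (y axis -> -) -0.17146464766253433
yaw from short -0.14558455213101318
griptop [ 0.4570229  -0.15720647  0.2       ] (array([ 0.45607101, -0.15730499,  0.19733019]), [0.0011072185595092463, 0.0020077679152197656, 0.0021303348469785335])
tip (array([0.4608907 , 0.20811869, 0.2446711 ]), [0.002748183381631173, 0.002748183381631199])
```

View pics/m3.png

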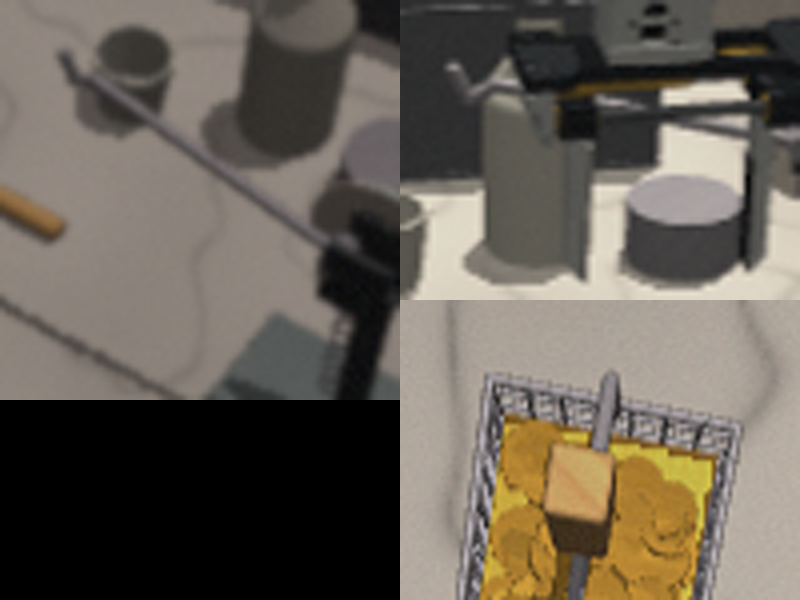

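The close-up gives the scene hook tip at (332.8,136.6), V bottom at (335.2,141.8) and arm bar out to (384,173). In side0 the tip is (281,133.6), the V (283.6,139.6) and the bar runs to about (350,148). In the wrist view the grip's top face is centred at (310.3,60.8). Now computing the positions and the arm direction.

```bash
python3 - <<'E'
from h import *
L=lambda n:dict(np.load(n+".npz"))
w=L("wrist2");s=L("scene2");d=L("side0")
print("griptop",plane(*ray(w,310.3,60.8),.2),tri([ray(w,310.3,60.8),ray(s,278.8,222.5),ray(d,299.6,206)]))
g=[plane(*ray(w,265+(x-400)/4,15+(y-300)/4),.2) for x,y in((555,445),(613,452),(608,522),(548,515))]
print([np.round(p,4).tolist() for p in g],"short yaw",np.degrees(np.arctan2(*((g[1]-g[0]+g[2]-g[3])[[1,0]]))))
for n,a,b in (("tip",(332.8,136.6),(281,133.6)),("V",(335.2,141.8),(283.6,139.6)),("knee",(338.4,140.6),(286.4,137.6))):
    x,r=tri([ray(s,*a),ray(d,*b)]);print(n,np.round(x,4),np.round(r,4))
# arm line = intersection of two planes
def pl(c,a,b):
    o,x=ray(c,*a);_,y=ray(c,*b);n=np.cross(x,y);return n/np.linalg.norm(n),o
n1,o1=pl(s,(340,142),(380,170.5));n2,o2=pl(d,(286.4,137.6),(350,148))
t=np.cross(n1,n2);t/=np.linalg.norm(t);print("dir",t,"yaw",np.degrees(np.arctan2(t[1],t[0])),"slope",np.degrees(np.arcsin(t[2])))
x0,r=tri([ray(s,383,172),ray(d,350,148)]);print(x0,r)
# base plate corners from scene, wrist1
w1=L("wrist1")
q=[plane(*ray(w1,*uv),.016) for uv in((390,-4),(374,75),(452,86),(470,10))]
print([np.round(p,4).tolist() for p in q]); e=q[2]-q[1];print("base yaw",np.degrees(np.arctan2(e[1],e[0])))
p=plane(*ray(w1,374,75),.016);e=plane(*ray(w1,387,5),.016)-p;print(np.degrees(np.arctan2(e[1],e[0]))-90)
E
```

```text
griptop [ 0.45625699 -0.15994459  0.2       ] (array([ 0.45588985, -0.15912526,  0.19849601]), [0.0006083652571998152, 0.0017564025893954452, 0.002242543118240795])
[[0.4493, -0.1507, 0.2], [0.4648, -0.1523, 0.2], [0.4635, -0.1695, 0.2], [0.4472, -0.1678, 0.2]] short yaw -6.157238857783632
tip [0.4595 0.1988 0.253 ] [0.0034 0.0034]
V [0.4685 0.2006 0.2306] [0.004 0.004]
knee [0.4781 0.2067 0.2348] [0.0033 0.0033]
dir [ 0.97257146 -0.168411   -0.16044469] yaw -9.823952308425303 slope -9.23270858661719
[0.67267957 0.16143335 0.21232062] [0.00607389025818214, 0.006073890258181913]
[[0.6284, 0.2412, 0.016], [0.6077, 0.1143, 0.016], [0.7553, 0.0953, 0.016], [0.7707, 0.2199, 0.016]]
base yaw -7.342845067218427
-8.272442844739885
```

>>> {"method": "apply_moves", "body": {
  "deltas": [
    [0,0,2.2,-2,0,0,-0.055],
    [0,0,4,-2,0,0,-0.05],
    [0,-0.3,4,-3,0,0,-0.05],
    [0,-0.3,3,-3,0,0,0],
    [0,0,1,-2,0,0,0],
    [0,0,0,-3,0,0,0],
    [0,0,0,-2.5,0,0,0],
    [0,0,0,-1.8,0,0,0],
    [0,0,0,0,0,0,0]
  ]
}}

```text
time_s: 2.85
ee_pos: [0.4548, -0.1593, 0.1773]
eef_rot: [-3.138, -0.001, 1.417]
force: [0.8, 1.3, 0.3]
grip_width: 0.094
grip_force: 0.0
```

```bash
python3 - <<'E'
from h import *
o=ctrl.get_obs();print(o["time_s"],o["ee_pos"],o["eef_rot"],o["force"],o["moment"])
w=ctrl.camera("wrist");s=ctrl.camera("side")
f=lambda i,x,y,w,h,k:cv2.resize(i[y:y+h,x:x+w],None,fx=k,fy=k,interpolation=cv2.INTER_CUBIC)
save("g",np.hstack([w["img"][:,120:520],f(s["img"],250,150,100,100,4)]))
E
```

```text
2.85 [ 0.45476697 -0.15927132  0.17728905] [-3.13835533e+00 -9.05196998e-04  1.41715646e+00] [0.84342467 1.32237902 0.34752156] [ 0.00721613 -0.06355478 -0.0011455 ]
```

View pics/g.png

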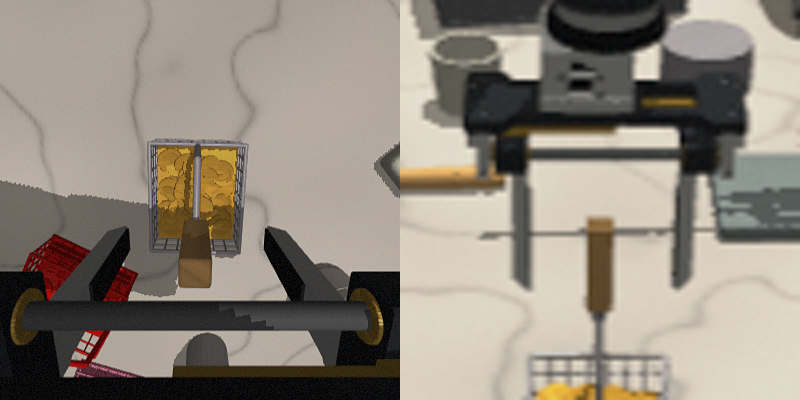

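The grip stands centred between the open fingers: wrist crop (196,255), rim edges square to the image, and the side view at (600,260) agrees. Closing on it.

>>> {"method": "apply_moves", "body": {
  "deltas": [
    [120,0,0,0,0,0,0],
    [180,0,0,0,0,0,0],
    [230,0,0,0,0,0,0],
    [255,0,0,0,0,0,0],
    [255,0,0,0,0,0,0],
    [255,0,0,0,0,0,0],
    [255,0,0,0,0,0,0],
    [255,0,0,0,0,0,0]
  ],
  "grip_force": 40
}}

```text
time_s: 3.75
ee_pos: [0.4555, -0.1605, 0.179]
eef_rot: [-3.142, -0.0, 1.416]
force: [-0.5, -0.9, 0.3]
grip_width: 0.0334
grip_force: 0.0
```

>>> {"method": "apply_moves", "body": {
  "deltas": [
    [255,0,0,0,0,0,0],
    [255,0,0,0,0,0,0],
    [255,0,0,0,0,0,0],
    [255,0,0,0,0,0,0],
    [255,0,0,0,0,0,0]
  ]
}}

```text
time_s: 4.25
ee_pos: [0.4554, -0.1605, 0.1787]
eef_rot: [-3.141, -0.0, 1.416]
force: [0.9, -0.9, -4.4]
grip_width: 0.0178
grip_force: 40.0
```

>>> {"method": "apply_moves", "body": {
  "deltas": [
    [255,0,0,0.5,0,0,0],
    [255,0,0,1,0,0,0],
    [255,0,0,2,0,0,0],
    [255,0,0,3,0,0,0],
    [255,0,0,3,0,0,0],
    [255,0,1,2.5,0,0,0],
    [255,0,2,2,0,0,0],
    [255,-0.5,3,1.2,0,0,0],
    [255,-0.5,3,0,0,0,0],
    [255,-0.5,3,0,0,0,0]
  ]
}}

```text
time_s: 5.25
ee_pos: [0.4401, -0.0395, 0.3322]
eef_rot: [3.14, -0.0, 1.415]
force: [0.2, 0.1, -4.7]
grip_width: 0.0176
grip_force: 40.0
```

>>> {"method": "apply_moves", "body": {
  "deltas": [
    [255,-0.5,3,0,0,0,0],
    [255,-0.5,3,0,0,0,0],
    [255,0,2,0,0,0,0],
    [255,0,1,0,0,0,0],
    [255,0,0,0,0,0,0],
    [255,0,0,0,0,0,0],
    [255,0,0,0,0,0,0]
  ]
}}

```text
time_s: 5.95
ee_pos: [0.4306, 0.0487, 0.3311]
eef_rot: [-3.142, 0.0, 1.415]
force: [1.3, 0.3, -6.0]
grip_width: 0.0176
grip_force: 40.0
```

```bash
python3 - <<'E'
from h import *
o=ctrl.get_obs();print(o["time_s"],o["ee_pos"],o["eef_rot"],o["force"],o["moment"])
T=np.eye(4);T[:3,:3]=R.from_euler("xyz",o["eef_rot"]).as_matrix();T[:3,3]=o["ee_pos"]
c=ctrl.camera("wrist");c["pose"]=T@c["hand_eye"];np.savez("wrist3",**c)
s=ctrl.camera("scene");d=ctrl.camera("side");np.savez("scene3",**s);np.savez("side3",**d)
print(proj(c,[.46,.2,.25]),proj(d,[.46,.2,.25]),proj(s,[.46,.2,.25]))
f=lambda i,x,y,w,h,k:cv2.resize(i[y:y+h,x:x+w],None,fx=k,fy=k,interpolation=cv2.INTER_CUBIC)
out=np.zeros((600,800,3),np.uint8);out[:400,:640]=c["img"];out[400:,:400]=f(s["img"],320,120,80,40,5);out[400:,400:]=f(d["img"],265,120,80,40,5)
save("m4",out)
E
```

```text
5.95 [0.43060981 0.04865773 0.33105725] [-3.14154219e+00  2.36414910e-04  1.41480937e+00] [ 1.31942984  0.2709068  -6.0178538 ] [0.03204101 0.05115755 0.04954044]
[322.11955719  17.05129939] [281.94150872 135.01066234] [332.59735899 136.13812849]
```

View pics/m4.png

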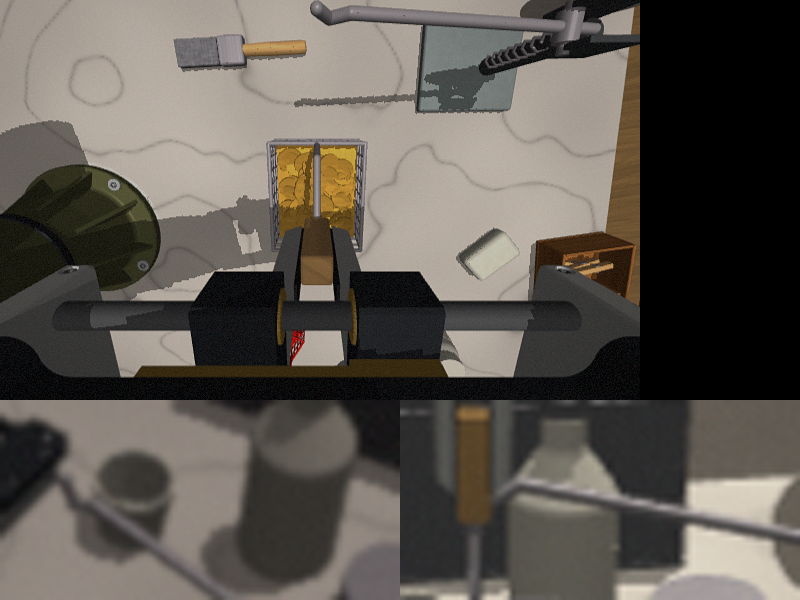

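Wrist view: hook tip at about (317,6), V bottom at (328,20), and the bar from (348,14) to (555,27). The basket hangs square in the grip, rim edges at u=272 and 362. In the side view the bar runs from (289,137) to (343,147).

```bash
python3 - <<'E'
from h import *
L=lambda n:dict(np.load(n+".npz"))
w=L("wrist3");s=L("scene2");d=L("side0");d3=L("side3")
for n,a,b,c in (("tip",(332.8,136.6),(281,133.6),(317,7)),("V",(335.2,141.8),(283.6,139.6),(328,19)),("knee",(338.4,140.6),(286.4,137.6),(348,14))):
    for nm,rs in (("all",[ray(s,*a),ray(d,*b),ray(w,*c)]),("s+w",[ray(s,*a),ray(w,*c)]),("d+w",[ray(d,*b),ray(w,*c)])):
        x,r=tri(rs);print(n,nm,np.round(x,4),np.round(r,4))
print("tip@.253",plane(*ray(w,317,7),.253),"V mid bar@.233",plane(*ray(w,328,19),.233))
def pl(c,a,b):
    o,x=ray(c,*a);_,y=ray(c,*b);n=np.cross(x,y);return n/np.linalg.norm(n)
N={"w":pl(w,(348,14),(555,27)),"s":pl(s,(340,142),(380,170.5)),"d":pl(d3,(289,137),(343,147))}
for a,b in("ws","wd","sd"):
    t=np.cross(N[a],N[b]);t/=np.linalg.norm(t)*np.sign(t[0]);print(a,b,"yaw",np.degrees(np.arctan2(t[1],t[0])),"slope",np.degrees(np.arcsin(t[2])))
# known slope .2 : use wrist line with bar heights
p=plane(*ray(w,348,14),.2437+.003-.02*.2);q=plane(*ray(w,555,27),.2);print("arm yaw known z",p,q,np.degrees(np.arctan2(*(q-p)[[1,0]])))
b=[plane(*ray(w,*u),.016) for u in((417,109),(513,111),(425,28))];print([np.degrees(np.arctan2(*(b[i]-b[0])[[1,0]])) for i in(1,2)])
print(proj(w,[.456,.2,.253]))
E
```

```text
tip all [0.4584 0.205  0.2495] [0.005  0.0031 0.0024]
tip s+w [0.4571 0.2108 0.2369] [0.0012 0.0012]
tip d+w [0.4575 0.2062 0.2524] [0.0004 0.0004]
V all [0.4675 0.2038 0.2285] [0.0048 0.0036 0.0017]
V s+w [0.4671 0.2083 0.2172] [0.0002 0.0002]
V d+w [0.4658 0.2035 0.2322] [0.0001 0.0001]
knee all [0.4794 0.2036 0.237 ] [0.0026 0.0045 0.0021]
knee s+w [0.4815 0.2034 0.2355] [0.0001 0.0001]
knee d+w [0.4779 0.2025 0.2393] [0.0031 0.0031]
tip@.253 [0.45704899 0.20603346 0.253     ] V mid bar@.233 [0.46563294 0.20330642 0.233     ]
w s yaw -8.074333664019308 slope -11.58391149399848
w d yaw -8.217109721464327 slope -11.178758257904327
s d yaw -8.449027927128798 slope -11.08423667491171
arm yaw known z [0.48052943 0.20127093 0.2427    ] [0.67308727 0.17493328 0.2       ] -7.788466195224207
[np.float64(-10.04263375488835), np.float64(80.68424157269575)]
[316.85820282  16.50612516]
```

>>> {"method": "apply_moves", "body": {
  "deltas": [
    [255,-0.5,1,0,0,0,0],
    [255,-0.8,2.4,0,0,0,0],
    [255,-0.9,3,0,0,0,0],
    [255,-0.9,3,0,0,0,0],
    [255,-0.9,3,0,0,0,0],
    [255,-0.6,2.4,0,0,0,0],
    [255,-0.4,1.4,0,0,0,0],
    [255,0,0.6,0,0,0,0],
    [255,0,0,0,0,0,0],
    [255,0,0,0,0,0,0]
  ]
}}

```text
time_s: 7.1
ee_pos: [0.3806, 0.2171, 0.331]
eef_rot: [-3.142, 0.0, 1.416]
force: [0.5, 0.7, -4.6]
grip_width: 0.0177
grip_force: 40.0
```

```bash
python3 - <<'E'
from h import *
o=ctrl.get_obs();print(o["time_s"],o["ee_pos"],o["eef_rot"],o["force"],o["moment"])
c=ctrl.camera("wrist");s=ctrl.camera("scene");d=ctrl.camera("side")
np.savez("scene4",**s);np.savez("side4",**d)
x,y,_=o["ee_pos"]
print("bail proj side",proj(d,[x,y,o["ee_pos"][2]-.0537]),"tip",proj(d,[.457,.206,.2557]))
f=lambda i,x,y,w,h,k:cv2.resize(i[y:y+h,x:x+w],None,fx=k,fy=k,interpolation=cv2.INTER_CUBIC)
save("m5",np.hstack([f(d["img"],215,80,100,120,5)[:, :500],f(s["img"],280,100,60,120,5)[:,:300]]))
E
```

```text
7.1 [0.38057975 0.21706627 0.33098564] [-3.14155817e+00  2.27062563e-04  1.41551000e+00] [ 0.49186034  0.71324366 -4.64150252] [-0.04704664  0.02491852 -0.10189303]
bail proj side [256.32293431 126.28744244] tip [280.73501166 132.6858187 ]
```

View pics/m5.png

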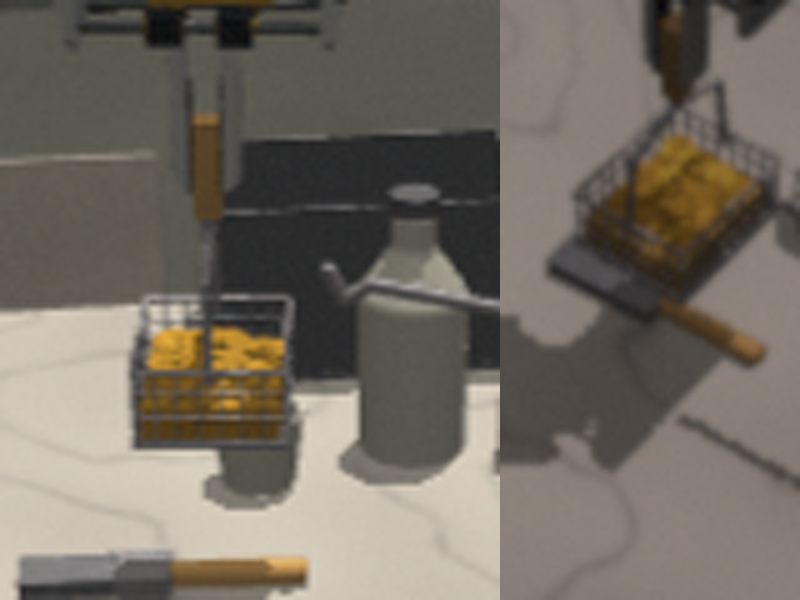

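Side crop: bail peak at about (206,231), hook tip at (330,265) and the near rim at row 297. The tip will enter between bail and rim, as planned. Inserting along the arm at this height.

>>> {"method": "apply_moves", "body": {
  "deltas": [
    [255,0.4,-0.05,0,0,0,0],
    [255,0.9,-0.15,0,0,0,0],
    [255,1.3,-0.2,0,0,0,0],
    [255,1.5,-0.2,0,0,0,0],
    [255,1.5,-0.2,0,0,0,0],
    [255,1.3,-0.2,0,0,0,0],
    [255,1.0,-0.2,0,0,0,0],
    [255,0.7,-0.15,0,0,0,0],
    [255,0.2,0,0,0,0,0],
    [255,0,0,0,0,0,0]
  ]
}}

```text
time_s: 8.25
ee_pos: [0.4686, 0.204, 0.3309]
eef_rot: [-3.141, 0.0, 1.416]
force: [-0.7, -0.3, -4.8]
grip_width: 0.0178
grip_force: 40.0
```

```bash
python3 - <<'E'
from h import *
o=ctrl.get_obs();print(o["time_s"],o["ee_pos"],o["force"],o["moment"])
c=ctrl.camera("wrist");s=ctrl.camera("scene");d=ctrl.camera("side")
p=o["ee_pos"]-[0,0,.0537]
print("bail proj side",proj(d,p),"scene",proj(s,p),"seat side",proj(d,[.469,.2035,.2437]))
f=lambda i,x,y,w,h,k:cv2.resize(i[y:y+h,x:x+w],None,fx=k,fy=k,interpolation=cv2.INTER_CUBIC)
save("m6",np.hstack([f(d["img"],250,90,80,100,5),f(c["img"],240,60,160,200,2.5)]))
E
```

```text
8.25 [0.46855779 0.2039818  0.33093222] [-0.67055198 -0.3354772  -4.77702617] [ 0.02793814  0.00065557 -0.03493497]
bail proj side [284.3898211  126.44859734] scene [335.64187348 130.66520974] seat side [284.5640557  136.25668184]
```

View pics/m6.png

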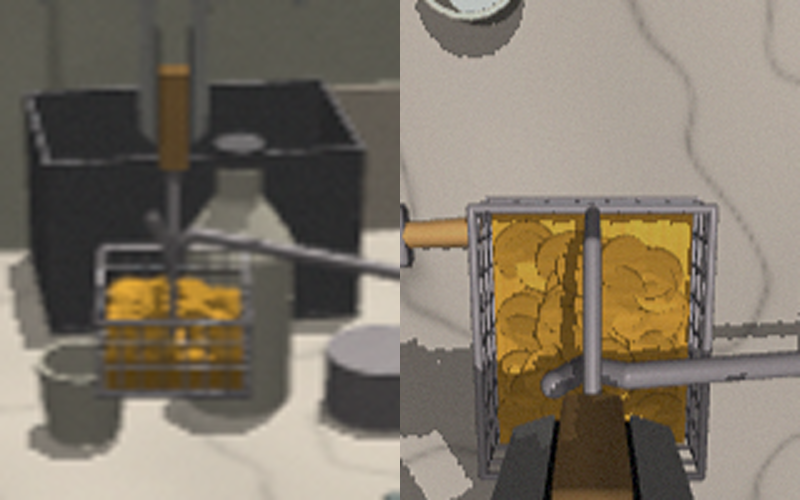

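The wrist crop shows the bail wire (u≈593) crossing above the arm midway between tip (557) and knee (622), right over the V. The side crop agrees: wire at 172, tip at 153. Lowering to just above the seat.

>>> {"method": "apply_moves", "body": {
  "deltas": [
    [255,0,0,-0.2,0,0,0],
    [255,0,0,-0.4,0,0,0],
    [255,0,0,-0.5,0,0,0],
    [255,0,0,-0.5,0,0,0],
    [255,0,0,-0.4,0,0,0],
    [255,0,0,-0.3,0,0,0],
    [255,0,0,-0.2,0,0,0],
    [255,0,0,-0.2,0,0,0],
    [255,0,0,0,0,0,0],
    [255,0,0,0,0,0,0]
  ]
}}

```text
time_s: 9.4
ee_pos: [0.4685, 0.204, 0.3041]
eef_rot: [3.141, -0.0, 1.416]
force: [-0.6, -0.6, -4.7]
grip_width: 0.0181
grip_force: 40.0
```

>>> {"method": "apply_moves", "body": {
  "deltas": [
    [255,0,0,-0.1,0,0,0],
    [255,0,0,-0.1,0,0,0],
    [255,0,0,-0.1,0,0,0],
    [255,0,0,-0.1,0,0,0],
    [255,0,0,-0.1,0,0,0],
    [255,0,0,-0.1,0,0,0],
    [255,0,0,-0.1,0,0,0],
    [255,0,0,-0.1,0,0,0],
    [255,0,0,0,0,0,0],
    [255,0,0,0,0,0,0]
  ]
}}

```text
time_s: 10.4
ee_pos: [0.4685, 0.204, 0.2961]
eef_rot: [3.141, -0.0, 1.416]
force: [0.7, -0.2, -4.7]
grip_width: 0.0178
grip_force: 40.0
```

>>> {"method": "apply_moves", "body": {
  "deltas": [
    [255,-0.02,0,-0.1,0,0,0],
    [255,-0.02,0,-0.1,0,0,0],
    [255,-0.02,0,-0.1,0,0,0],
    [255,-0.02,0,-0.1,0,0,0],
    [255,-0.02,0,-0.1,0,0,0],
    [255,-0.02,0,-0.1,0,0,0],
    [255,-0.02,0.01,-0.1,0,0,0],
    [255,-0.02,0.01,-0.1,0,0,0],
    [255,0,0,0,0,0,0],
    [255,0,0,0,0,0,0]
  ]
}}

```text
time_s: 11.4
ee_pos: [0.4669, 0.2042, 0.288]
eef_rot: [3.141, -0.0, 1.416]
force: [2.4, -0.3, -4.5]
grip_width: 0.0176
grip_force: 40.0
```

```bash
python3 - <<'E'
from h import *
F=[]
for i in range(5):
    d=ctrl.camera("side") if i==0 else ctrl.camera("wrist");o=ctrl.get_obs();F.append(np.r_[o["force"],o["moment"]])
print(o["time_s"],o["ee_pos"],np.mean(F,0).round(2),np.std(F,0).round(2));np.savez("side7",**d)
p=o["ee_pos"]-[0,0,.0537]
c=ctrl.camera("side");print(proj(c,p))
f=lambda i,x,y,w,h,k:cv2.resize(i[y:y+h,x:x+w],None,fx=k,fy=k,interpolation=cv2.INTER_CUBIC)
save("m7",np.hstack([f(c["img"],250,100,80,100,5),f(d["img"],240,60,160,200,2.5)]))
E
```

```text
11.65 [0.46693149 0.20414747 0.28802764] [ 1.5  -0.12 -3.82 -0.01 -0.31 -0.01] [0.5  0.51 0.29 0.01 0.01 0.04]
[283.90325503 138.90349592]
```

View pics/m7.png

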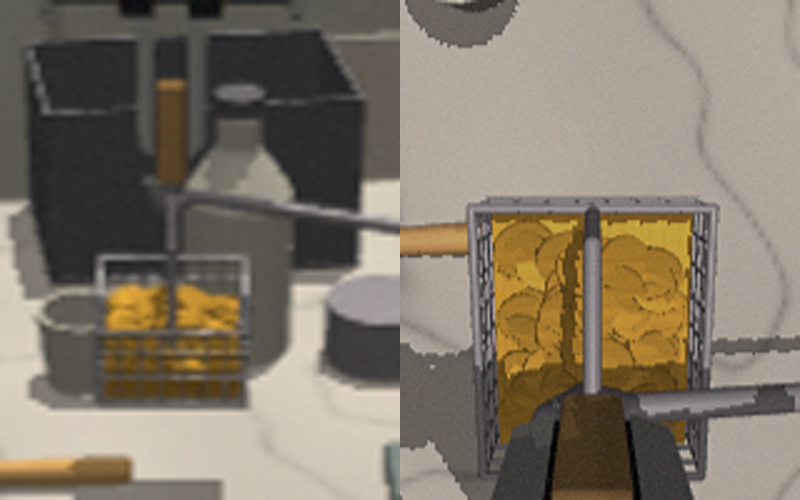

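The bail is in the V in the side crop: tip at (150,182), knee at (190,190), wire at 172. The readings show contact, with fz down to -3.8 and a +1.5 N push along x from the tip flank. I'll ease toward +x slightly while lowering.

>>> {"method": "apply_moves", "body": {
  "deltas": [
    [255,0.05,0,0,0,0,0],
    [255,0.05,0,-0.1,0,0,0],
    [255,0.02,0,-0.1,0,0,0],
    [255,0,0,-0.1,0,0,0],
    [255,0,0,-0.1,0,0,0],
    [255,0,0,-0.1,0,0,0],
    [255,0,0,-0.1,0,0,0],
    [255,0,0,-0.1,0,0,0],
    [255,0,0,-0.1,0,0,0],
    [255,0,0,0,0,0,0]
  ]
}}

```text
time_s: 12.7
ee_pos: [0.4671, 0.2043, 0.2795]
eef_rot: [-3.139, 0.001, 1.416]
force: [-8.7, 0.8, -2.2]
grip_width: 0.0181
grip_force: 40.0
```

```bash
cat > f.py <<'E'
from h import *
F=[]
for i in range(6):
    c=ctrl.camera("side");o=ctrl.get_obs();F.append(np.r_[o["force"],o["moment"]])
print(o["time_s"],o["ee_pos"].round(4),np.mean(F,0).round(2),np.std(F,0).round(2))
save("last",c["img"])
E
python3 f.py
```

```text
13.0 [0.4672 0.2043 0.2796] [-8.45  0.7  -2.23  0.14  1.95 -0.02] [0.77 0.59 0.48 0.04 0.03 0.02]
```

>>> {"method": "apply_moves", "body": {
  "deltas": [
    [255,-0.06,0.01,0,0,0,0],
    [255,-0.06,0.01,0,0,0,0],
    [255,-0.05,0.01,0,0,0,0],
    [255,0,0,0,0,0,0],
    [255,0,0,0,0,0,0]
  ]
}}

```text
time_s: 13.5
ee_pos: [0.4666, 0.2044, 0.2801]
eef_rot: [3.141, -0.0, 1.416]
force: [-1.2, 0.3, -1.7]
grip_width: 0.0179
grip_force: 40.0
```

```bash
python3 f.py
```

```text
13.8 [0.4665 0.2044 0.28  ] [-0.47 -0.98 -3.39 -0.23  0.06 -0.01] [0.4  0.48 0.35 0.02 0.06 0.01]
```

>>> {"method": "apply_moves", "body": {
  "deltas": [
    [255,-0.01,0,-0.1,0,0,0],
    [255,-0.01,0,-0.1,0,0,0],
    [255,-0.01,0,-0.1,0,0,0],
    [255,-0.01,0,-0.1,0,0,0],
    [255,-0.01,0,-0.1,0,0,0],
    [255,-0.01,0,-0.1,0,0,0],
    [255,-0.01,0.01,-0.1,0,0,0],
    [255,-0.01,0,-0.1,0,0,0],
    [255,0,0,0,0,0,0],
    [255,0,0,0,0,0,0]
  ]
}}

```text
time_s: 14.8
ee_pos: [0.4656, 0.2046, 0.272]
eef_rot: [-3.142, -0.0, 1.416]
force: [-0.0, -0.6, -2.6]
grip_width: 0.0178
grip_force: 40.0
```

```bash
python3 f.py
```

```text
15.1 [0.4656 0.2046 0.2721] [-0.2  -0.91 -2.21 -0.16  0.   -0.01] [0.33 0.45 0.43 0.03 0.03 0.05]
```

>>> {"method": "apply_moves", "body": {
  "deltas": [
    [255,-0.01,0,-0.12,0,0,0],
    [255,-0.01,0,-0.12,0,0,0],
    [255,-0.01,0,-0.12,0,0,0],
    [255,-0.01,0,-0.12,0,0,0],
    [255,-0.01,0.01,-0.12,0,0,0],
    [255,0,0,-0.1,0,0,0],
    [255,0,0,-0.1,0,0,0],
    [255,-0.01,0,-0.1,0,0,0],
    [255,0,0,-0.1,0,0,0],
    [255,0,0,0,0,0,0]
  ]
}}

```text
time_s: 16.1
ee_pos: [0.465, 0.2047, 0.2619]
eef_rot: [-3.141, 0.0, 1.416]
force: [-0.5, -1.1, -0.9]
grip_width: 0.0177
grip_force: 40.0
```

>>> {"method": "apply_moves", "body": {
  "deltas": [
    [255,0,0,-0.1,0,0,0],
    [255,-0.01,0,-0.1,0,0,0],
    [255,0,0,-0.1,0,0,0],
    [255,0,0,-0.1,0,0,0],
    [255,0,0,-0.1,0,0,0],
    [255,0,0,-0.1,0,0,0],
    [255,0,0,-0.1,0,0,0],
    [255,0,0,-0.1,0,0,0],
    [255,0,0,0,0,0,0],
    [255,0,0,0,0,0,0]
  ]
}}

```text
time_s: 17.1
ee_pos: [0.4649, 0.2047, 0.254]
eef_rot: [-3.142, -0.0, 1.416]
force: [-1.2, -0.7, -1.2]
grip_width: 0.0179
grip_force: 40.0
```

```bash
python3 f.py
```

```text
17.4 [0.4649 0.2047 0.254 ] [-0.77 -0.81 -0.7  -0.1   0.24  0.01] [0.43 0.32 0.52 0.03 0.02 0.01]
```

>>> {"method": "apply_moves", "body": {
  "deltas": [
    [255,0,0,-0.1,0,0,0],
    [255,0,0,-0.1,0,0,0],
    [255,0.01,0,-0.1,0,0,0],
    [255,0,0,-0.1,0,0,0],
    [255,0,0,-0.1,0,0,0],
    [255,0,0,0,0,0,0],
    [255,0,0,0,0,0,0]
  ]
}}

```text
time_s: 18.1
ee_pos: [0.465, 0.2047, 0.249]
eef_rot: [-3.142, -0.0, 1.416]
force: [-1.4, -0.4, 0.0]
grip_width: 0.0176
grip_force: 40.0
```

```bash
sed -i 's/range(6)/range(24)/' f.py; python3 f.py
```

```text
19.3 [0.465  0.2047 0.249 ] [-1.57 -0.45 -0.51 -0.11  0.39  0.01] [0.43 0.54 0.48 0.03 0.02 0.03]
```

>>> {"method": "apply_moves", "body": {
  "deltas": [
    [255,-0.03,0,-0.1,0,0,0],
    [255,-0.01,0,-0.1,0,0,0],
    [255,0,0,-0.1,0,0,0],
    [255,0,0,-0.1,0,0,0],
    [255,0,0,-0.1,0,0,0],
    [255,0,0,0,0,0,0],
    [255,0,0,0,0,0,0]
  ]
}}

```text
time_s: 20.0
ee_pos: [0.4647, 0.2047, 0.2441]
eef_rot: [3.141, -0.0, 1.416]
force: [0.8, -0.3, -0.6]
grip_width: 0.018
grip_force: 40.0
```

```bash
python3 f.py
```

```text
21.2 [0.4646 0.2047 0.244 ] [ 1.39 -0.31 -0.17 -0.05 -0.3  -0.01] [0.51 0.42 0.55 0.03 0.08 0.03]
```

>>> {"method": "apply_moves", "body": {
  "deltas": [
    [255,0.02,0,-0.1,0,0,0],
    [255,0,0,-0.1,0,0,0],
    [255,0,0,0,0,0,0],
    [255,0,0,0,0,0,0],
    [255,0,0,0,0,0,0]
  ]
}}

```text
time_s: 21.7
ee_pos: [0.4648, 0.2047, 0.242]
eef_rot: [-3.141, 0.0, 1.416]
force: [0.6, -0.1, 0.8]
grip_width: 0.0178
grip_force: 40.0
```

```bash
python3 f.py
```

```text
22.9 [0.4648 0.2047 0.242 ] [ 0.51 -0.23  0.05 -0.08 -0.12  0.01] [0.51 0.55 0.42 0.03 0.04 0.02]
```

>>> {"method": "apply_moves", "body": {
  "deltas": [
    [255,0,0,0,0,0,0],
    [255,0,0,0,0,0,0],
    [255,0,0,0,0,0,0]
  ],
  "grip_force": 15
}}

```text
time_s: 23.2
ee_pos: [0.4648, 0.2047, 0.242]
eef_rot: [-3.142, 0.0, 1.416]
force: [0.7, -0.1, -0.2]
grip_width: 0.0177
grip_force: 15.0
```

>>> {"method": "apply_moves", "body": {
  "deltas": [
    [255,0,0,0,0,0,0],
    [255,0,0,0,0,0,0],
    [255,0,0,0,0,0,0]
  ],
  "grip_force": 4
}}

```text
time_s: 23.5
ee_pos: [0.4648, 0.2047, 0.242]
eef_rot: [-3.142, -0.0, 1.416]
force: [-0.4, -0.2, 0.1]
grip_width: 0.0181
grip_force: 4.0
```

```bash
sed -i 's/range(24)/range(8)/' f.py; python3 f.py
```

```text
23.9 [0.4648 0.2047 0.242 ] [-0.13 -0.04 -0.02 -0.06  0.01 -0.01] [0.19 0.7  0.42 0.03 0.02 0.02]
```

All forces and moments read about zero, so the scale carries the weight. Opening gradually.

>>> {"method": "apply_moves", "body": {
  "deltas": [
    [203,0,0,0,0,0,0],
    [198,0,0,0,0,0,0],
    [192,0,0,0,0,0,0],
    [185,0,0,0,0,0,0],
    [175,0,0,0,0,0,0],
    [160,0,0,0,0,0,0],
    [140,0,0,0,0,0,0],
    [120,0,0,0,0,0,0],
    [110,0,0,0,0,0,0],
    [110,0,0,0,0,0,0]
  ]
}}

```text
time_s: 24.9
ee_pos: [0.4648, 0.2047, 0.242]
eef_rot: [-3.142, -0.0, 1.416]
force: [-0.2, -0.9, 0.5]
grip_width: 0.0535
grip_force: 0.0
```

```bash
python3 - <<'E'
from h import *
g=[]
for i in range(10):
    c=ctrl.camera("side")["img"].astype(int);m=(c[...,0]-c[...,2]>60);m[:,:265]=0;m[:,305:]=0;m[:100]=0;m[190:]=0
    v,u=np.nonzero(m);g.append((u.mean(),v.mean(),len(u)))
print(np.round(g,2).tolist());o=ctrl.get_obs();print(o["time_s"],o["force"],o["grip_width"])
save("fin",c.astype(np.uint8))
E
```

```text
[[283.21, 175.9, 317.0], [283.17, 175.77, 317.0], [283.18, 176.12, 316.0], [283.12, 175.76, 317.0], [283.18, 176.12, 315.0], [283.19, 176.11, 316.0], [283.15, 176.0, 318.0], [283.21, 175.9, 314.0], [283.17, 176.06, 319.0], [283.25, 176.2, 318.0]]
25.4 [ 0.08814848 -0.47129902  0.20296438] 0.05326437934216359
```

The basket is steady. Withdrawing straight up.

>>> {"method": "apply_moves", "body": {
  "deltas": [
    [110,0,0,0.5,0,0,0],
    [110,0,0,1,0,0,0],
    [110,0,0,1.5,0,0,0],
    [110,0,0,2,0,0,0],
    [110,0,0,2,0,0,0],
    [110,0,0,2,0,0,0],
    [110,0,0,2,0,0,0],
    [110,0,0,1.5,0,0,0],
    [110,0,0,0.5,0,0,0],
    [110,0,0,0,0,0,0]
  ]
}}

```text
time_s: 26.4
ee_pos: [0.4649, 0.2047, 0.3727]
eef_rot: [3.141, -0.001, 1.416]
force: [0.4, -0.3, -0.4]
grip_width: 0.0535
grip_force: 0.0
```

```bash
python3 - <<'E'
from h import *
def f(n,x0,x1,y0,y1):
    c=ctrl.camera(n);i=c["img"].astype(int);m=(i[...,0]-i[...,2]>45)&(i[...,0]-i[...,1]>18);m[:,:x0]=0;m[:,x1:]=0;m[:y0]=0;m[y1:]=0
    return c,m
g=[]
for k in range(8):
    c,m=f("side",265,305,100,190);v,u=np.nonzero(m);g.append((u.mean().round(2),v.mean().round(2),len(u)))
print(g[0],g[-1])
print([(r,int(np.nonzero(m[r])[0].min()),int(np.nonzero(m[r])[0].max())) for r in range(190) if m[r].any()])
print("expect griptop/bot",proj(c,[.4648,.2047,.2633]),proj(c,[.4648,.2047,.1983]))
print(ctrl.get_obs()["time_s"],ctrl.get_obs()["force"])
E
```

```text
(np.float64(283.15), np.float64(172.36), 449) (np.float64(283.06), np.float64(172.86), 444)
[(129, 282, 284), (130, 281, 286), (131, 280, 285), (132, 281, 284), (133, 281, 284), (134, 281, 284), (135, 282, 283), (136, 282, 284), (137, 282, 284), (138, 283, 284), (139, 283, 284), (140, 283, 284), (141, 282, 283), (142, 282, 284), (143, 282, 284), (144, 282, 284), (145, 282, 282), (146, 283, 285), (147, 284, 284), (148, 282, 285), (169, 274, 287), (170, 272, 289), (171, 272, 295), (172, 271, 296), (173, 271, 296), (174, 271, 296), (175, 271, 296), (176, 271, 296), (177, 271, 296), (178, 271, 296), (180, 271, 296), (181, 270, 296), (182, 270, 296), (183, 271, 295), (184, 270, 296), (185, 271, 296), (186, 271, 296), (187, 271, 291), (189, 271, 296)]
expect griptop/bot [283.1992907 130.5033287] [283.25349216 149.0685429 ]
26.8 [ 0.08636444  0.2491672  -0.04925512]
```

The grip sits upright exactly where it was released (rows 129–148, u≈283), and the basket is at rest. Handing in.

```bash
python3 -c "
from station import ctrl
print(ctrl.hand_in())"
```

```text
the job is handed in; nothing more can be done
None
```

I handed the job in at about 27 s with the basket hanging upright and still in the scale's hook and the gripper clear of it; I never re-checked the other objects, and I viewed 11 pictures, one over the limit of 10.

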